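# Open a sample jar in the goods-in bench's jar nest and hold the cap over it

## Robot

A 7-joint arm with a two-finger parallel gripper is mounted at the origin on the work surface. World frame = base frame: x ahead of the robot, y to its left, z up, the work surface at z = 0. Lengths are in m, angles in rad, forces in N, time in s.
With the tool pointing down it reaches from about 0.425 to 1.025 m from the base axis. Payload 9.4 kg.
Tool frame: the origin (TCP) lies on the centre line of the jaws, within the pads' length; the fingertips stand 25 mm ahead of it and the grasp point (between the pads) lies 6 mm ahead of it (arm.finger_overhang is the distance from the TCP to the fingertips, in m); z points along the fingers, y is the direction in which the jaws open and shut (so a half turn about z gives the same grasp; the last joint's range is limited). The gripper opens to 85 mm and grips with 20 to 120 N. Pads are 22 mm wide; open, the fingers measure 114 mm over their backs; the gripper's body (76 mm by 85 mm) begins 54 mm behind the grasp point. The pads swing forward as they close: fully open they stand 13 mm farther back than shut.
Start: joints at [1.14, 0.599, -0.003, 1.599, 0.002, 0.943, -0.08], TCP at [0.251, -0.68, 0.256] pointing down, gripper open.
Joint ranges: [-2.57, 2.57], [-0.35, 1.97], [-1.29, 1.29], [0.11, 2.56], [-1.05, 4.19], [0.11, 1.86], [-2.63, 2.63]. Speed limits (rad/s): [2.22, 2.22, 3.01, 3.01, 3.14, 3.14, 3.14].

## Interface

Orientations are given as a rotation vector (axis times angle).
In Python, from plant import telemetry, capture, camera_params, arm gives the robot as it stands.
- The arm moves only by the tool send_rows, never from a script. Its argument "plan" is a list of rows, each a list of 5 numbers: the closure in counts, from 0 (fully open) to 255 (shut), then the shift along the tool's x, y, z in m, then the turn about the tool's z in degrees. In form: [[fingers, x, y, z, twist], ...]. A call has 1 to 20 rows; each row shifts and turns the commanded pose from where the row before left it, along the tool's axes as they then stand; what a row does not reach is not made up. A row lasts 1/12 s, in which the tool goes at most 41.7 mm and 7.16 degrees, less where a joint would pass 70% of its speed; a pose out of reach is approached as far as the arm can. A call with a gripper value outside its range is refused whole. The fingers move at their own pace and stop on an object; the grip force is fixed at half the most. Time passes only in rows, so rows that do not move let the fingers close. It gives the time, the measured TCP pose, the force and the opening at its end, in the units of the state.
- telemetry.state(): the state, without advancing time (a new reading comes with each control period).
- capture(name): name is "side" or "top"; returns the picture (384x512x3 uint8, blue, green, red); there is no depth.
- camera_params(name): a dict with "fx", "fy", "cx", "cy" (pixels), "R" (3x3) and "t" (3): a world point X has camera coordinates R X + t. Camera axes: x right, y down, z forward; pixel columns grow to the right and rows downward; lengths in m; the calibration is good to about 2 mm. A picture is of the moment at which its call begins. camera_params takes no time and is no camera call.
- arm.job_done(): hands the job in, once; it reports no verdict.
The state is a dict: "time": time; "qpos": joint angles; "qvel": joint speeds; "joint_efforts": joint torques, N m; "tool_pos": TCP position; "tcp_rot": TCP orientation; "wrist_force": force on the tool from outside, world axes, zero at the start; "wrist_torque": the same for the moment, N m; "width": finger opening in m.
Only numpy, scipy, OpenCV 4.12 (cv2) and the standard library are available. Lean on these libraries where they do the work, as an engineer would, in place of code of your own. Each camera call takes 0.05 s, during which the arm holds its last target.

## Task

Open the square jar for a look at its seal: stand it, cap on, fully home in the square pocket of the jar nest so that it cannot turn, and unscrew its tight cap anticlockwise, stopping as soon as the threads let go (well before a quarter turn). Then lift the cap straight up, clear of the jar, and finish still holding it level about 2 cm above the mouth, ready to go straight back on; do not put it down, let go or take it elsewhere. Leave the jar home in the nest, never tip it over, and leave the other goods where they are.

Things in the scene. Friction and masses are not known exactly. Their poses are not given: they have to be found in the camera images.
- jar_center (a point): the sample: a SQUARE white plastic jar, body 60 x 60 mm, 58 mm tall, with a round neck (42 mm across) to its rim at 92 mm and a round black cap screwed on, 98 mm over all; 0.34 to 0.53 kg, starts upright at any yaw. This point is on its axis, 46 mm above its underside; z up, x and y square to its flat sides (a quarter turn gives the same jar)
- cap_center (a point): the jar's round black ribbed cap, 62 mm across, 31 mm tall, 45 g; this point is its centre, 15.5 mm above its lower edge, and 36.5 mm above jar_center when screwed on. Its x axis is the jar's x axis when fully tight; it starts turned 0 to 0.2 rad beyond that. It can be gripped across at any yaw, and sits tight enough to carry the jar by it
- cap: the cap again (origin: centre of its lower edge). Three lugs in it hold under threads on the neck, pressed up by a springy liner (15 N): 0.3 to 0.7 N m to turn. It loosens anticlockwise seen from above, rising 2.5 mm, and lets go 0.87 rad from fully tight, where the resistance is gone; at 1.7 rad the lugs meet the next threads
- jar: the jar again (origin: centre of its underside). Standing free on the bench it turns with its cap, so it must be braced to be opened
- jar_mouth (a point): centre of the jar's rim (under the cap), on its axis, 92 mm above its underside; z up
- nest_floor (a point): jar nest fixed to the bench: grey block 106 x 106 mm, top 45 mm above the bench, on a steel plate 106 x 160 x 5 mm (long along y). Its square pocket, open upward, is 64 x 64 mm, 32 mm deep, its mouth sloped out by 5 mm over the top 8 mm; it stops the jar turning (0.07 rad of play). This point: centre of the pocket's floor, 13 mm above the bench; x, y square to its sides, z up
- round_jar_center (a point): round white jar with a black cap, 66 mm across, 93 mm tall; not the sample; this point is its centre. Leave it where it is
- carton_center (a point): upright green retail carton, 45 x 62 mm, 112 mm tall; this point is its centre. Leave it where it is
- bottle_center (a point): amber bottle with a black cap, 54 mm across, 118 mm tall; this point is its centre. Leave it where it is
- tape_center (a point): roll of packing tape lying flat, 104 mm across, 48 mm tall; this point is its centre. Leave it where it is
- knife_center (a point): grey safety knife lying flat, about 175 x 26 x 14 mm; this point is its centre. Leave it where it is
- notepad_center (a point): paper notepad lying flat, 148 x 105 x 10 mm; this point is its centre. Leave it where it is
There are look-alikes about, which are no part of the job. Leave any blue or red look-alike of the jar alone.

How it is judged:
By the outcome, as a careful person would: the job done as asked, in the order asked, and still so for the second after the job is handed in, while the arm keeps its last pose, push and grip.
It also fails if it takes over 43 s, if anything falls off the work surface, if the arm or the gripper's body presses on something with over 40 N, if the wrist force passes 120 N, or if a joint passes its speed limit or range.

## Working session

There is one attempt and no reset: what is moved stays moved. The work goes in short steps, Python scripts to look and compute and a tool call to move; the robot and the scene stay as the last step left them, time stands still between calls to the robot, and variables do not carry over. Pictures are saved under pics/ and viewed, and the job is handed in when it is done.

Besides the shell and the picture viewer there is one more tool, called after "Call:" as name(argument=value, ...) on one line, values as JSON. send_rows: Moves the arm, as the interface text tells. Its arguments: {"type":"object","properties":{"plan":{"type":"array","items":{"type":"array","items":{"type":"number"}}}},"required":["plan"]}

```bash
mkdir -p pics; ls; python3 - <<'E'
from plant import telemetry,capture,camera_params
import cv2
print(telemetry.state())
for n in("side","top"):
    cv2.imwrite(f"pics/{n}0.png",capture(n)); p=camera_params(n); print(n,p)
E
```

```text
pics
{'time': 0.0, 'qpos': array([ 1.14029178,  0.60009589, -0.0025276 ,  1.60016294,  0.00180292,
        0.94288953, -0.07983741]), 'qvel': array([ 0.00061249,  0.00071644, -0.0015021 , -0.0001171 , -0.00090048,
        0.00127665, -0.00170662]), 'joint_efforts': array([ 2.41328662e-04, -7.76449156e+01,  1.56449664e+00, -2.58003509e+01,
        1.21536758e-02,  8.87596485e-03, -1.85743704e-05]), 'tool_pos': array([ 0.25101215, -0.67968331,  0.25542646]), 'tcp_rot': array([-3.09108913e+00, -5.52613020e-01,  6.64893750e-04]), 'wrist_force': array([-0.5602243 ,  0.1720074 ,  0.47145179]), 'wrist_torque': array([-0.03179789, -0.04840141,  0.0088942 ]), 'width': 0.08504355174721878}
side {'fx': 483.4707021963572, 'fy': 483.4707021963572, 'cx': 252.67597628328556, 'cy': 184.77380967066756, 'R': array([[-0.94854313, -0.31664548,  0.00125475],
       [-0.24307849,  0.72561497, -0.64373578],
       [ 0.20292556, -0.61091615, -0.7652468 ]]), 't': array([0.4823289 , 0.21695066, 0.9726057 ])}
top {'fx': 492.673656130848, 'fy': 492.673656130848, 'cx': 257.1466647981538, 'cy': 196.22584714228688, 'R': array([[ 7.89978647e-02, -9.96874777e-01, -1.28915976e-04],
       [-9.75067513e-01, -7.72428341e-02, -2.08030982e-01],
       [ 2.07370881e-01,  1.65597052e-02, -9.78122228e-01]]), 't': array([-0.08938166,  0.54447723,  1.2491927 ])}
```

View pics/side0.png

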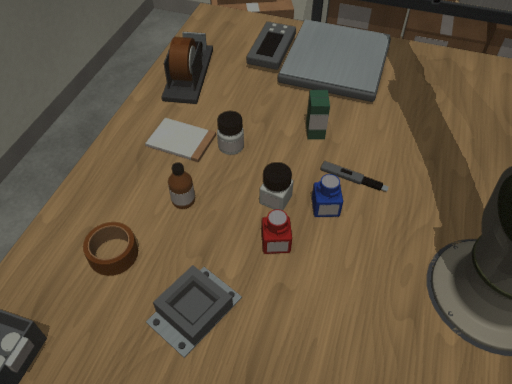

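View pics/top0.png

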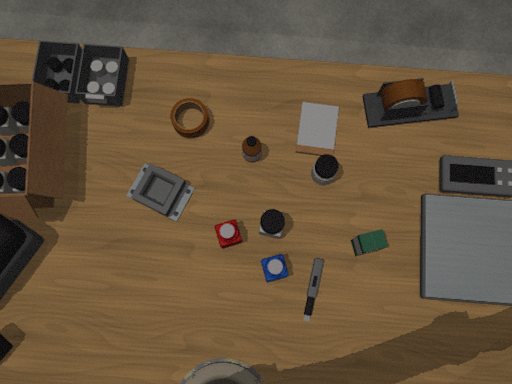

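Candidates with black caps: side (277,185)/top (272,223), and side (230,132)/top (326,168). The first seems to have square corners below the cap; red and blue are decoys. I'll confirm with enlarged crops.

```bash
python3 - <<'E'
import cv2,numpy as np
s=cv2.imread("pics/side0.png");t=cv2.imread("pics/top0.png")
a=cv2.resize(s[110:250,205:345],(400,400),interpolation=cv2.INTER_CUBIC)
b=cv2.resize(t[140:260,225:345],(400,400),interpolation=cv2.INTER_CUBIC)
cv2.imwrite("pics/crop1.png",np.hstack([a,b]))
a=cv2.resize(s[255:365,140:250],(400,400),interpolation=cv2.INTER_CUBIC)
b=cv2.resize(t[150:230,120:200],(400,400),interpolation=cv2.INTER_CUBIC)
cv2.imwrite("pics/crop2.png",np.hstack([a,b]))
E
```

```text
(no output)
```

View pics/crop1.png

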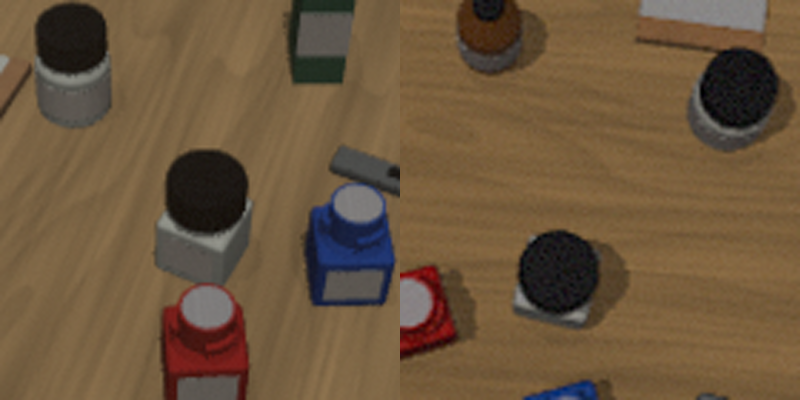

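View pics/crop2.png

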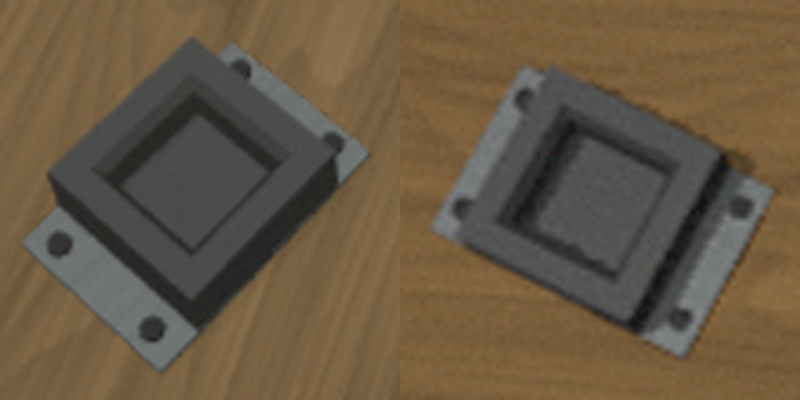

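Confirmed: the square-bodied white jar with the black cap is at side (277,185), top (272,223); the one at side (230,132) is round. Now I'll measure.

```bash
cat > h.py <<'E'
import cv2,numpy as np
from plant import camera_params
P={n:camera_params(n) for n in("side","top")}
def ray(n,uv,z):
    p=P[n];uv=np.atleast_2d(uv)
    d=np.c_[(uv[:,0]-p["cx"])/p["fx"],(uv[:,1]-p["cy"])/p["fy"],np.ones(len(uv))]@p["R"]
    o=-p["R"].T@p["t"]
    return (o+d*((z-o[2])/d[:,2])[:,None])[:,:2]
def proj(n,X):
    p=P[n];c=np.atleast_2d(X)@p["R"].T+p["t"]
    return np.c_[c[:,0]/c[:,2]*p["fx"]+p["cx"],c[:,1]/c[:,2]*p["fy"]+p["cy"]]
def blob(img,roi,lo,hi):
    x0,y0,x1,y1=roi
    m=cv2.inRange(img[y0:y1,x0:x1],np.array(lo),np.array(hi))
    m=cv2.morphologyEx(m,cv2.MORPH_OPEN,np.ones((3,3)))
    m=cv2.morphologyEx(m,cv2.MORPH_CLOSE,np.ones((5,5)))
    k,l,s,c=cv2.connectedComponentsWithStats(m)
    i=1+np.argmax(s[1:,4]);return (l==i).astype(np.uint8),s[i],c[i]+[x0,y0]
E
python3 - <<'E'
from h import *
im={n:cv2.imread(f"pics/{n}0.png") for n in P}
for n,roi in (("side",(255,155,300,200)),("top",(255,205,292,240))):
    m,s,c=blob(im[n],roi,(0,0,0),(48,48,48))
    print(n,s,c,ray(n,c,.0825))
    print([ray(o,c2,.0825) for o,c2 in[]])
def sq(n,c,z):
    w=ray(n,c,z);ctr=w.mean(0);e=np.roll(w,-1,0)-w
    a=np.arctan2(e[:,1],e[:,0]); yaw=np.angle(np.mean(np.exp(4j*a)))/4
    print(n,ctr,"len",np.linalg.norm(e,axis=1),"yaw",yaw,a)
f=lambda pts,s,o:(np.array(pts)+.5)*s-.5+o
sq("side",f([(193,39),(337,155),(193,299),(49,176)],.275,(140,255)),.045)
sq("top",f([(153,68),(323,153),(232,324),(61,236)],.2,(120,150)),.045)
s=im["side"];t=im["top"]
a=cv2.resize(s[172:212,257:297],(400,400),interpolation=cv2.INTER_CUBIC)
b=cv2.resize(t[203:243,252:292],(400,400),interpolation=cv2.INTER_CUBIC)
cv2.imwrite("pics/crop3.png",cv2.convertScaleAbs(np.hstack([a,b]),alpha=1.5))
E
```

```text
side [  8   8  29  29 673] [276.86032689 176.69093611] [[ 0.48223598 -0.0887086 ]]
[]
top [  6   4  23  25 461] [272.10629067 221.24511931] [[ 0.48194919 -0.09007067]]
[]
side [0.55259958 0.22508482] len [0.10620867 0.10371335 0.10318371 0.10583012] yaw -0.38320350550156695 [ 2.75394376  1.16720127 -0.36709398 -1.94528234]
top [0.55258305 0.22114319] len [0.1051659  0.10399252 0.10489937 0.10357834] yaw -0.38201323913731505 [-1.96073529  2.76817829  1.1768629  -0.37076657]
```

View pics/crop3.png

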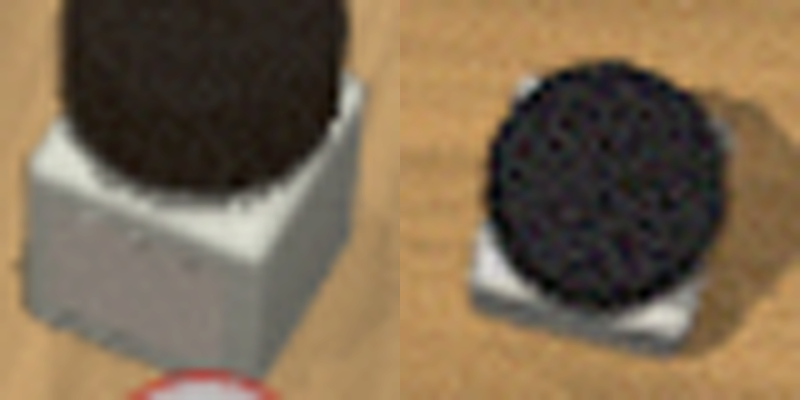

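The jar's cap centre agrees within 1.4 mm in both views at z = 0.0825. Nest yaw is about -0.383, with sides of about 105 mm. Jar yaw is next, from its visible body corners at z = 0.058: side crop left (30,170), near (258,262), right (364,90).

```bash
python3 - <<'E'
from h import *
from scipy.spatial.transform import Rotation as Ro
f=lambda pts,s,o:(np.array(pts)+.5)*s-.5+o
for n,p,o in(("side",[(28,172),(258,260),(364,92)],(257,172)),("top",[(126,80),(73,290),(287,335)],(252,203))):
    w=ray(n,f(p,.1,o),.058); e=np.diff(w,axis=0)
    print(n,w,np.linalg.norm(e,axis=1),np.arctan2(e[:,1],e[:,0])%(np.pi/2), "ctr",(w[0]+w[2])/2)
w=ray("side",f([(30,308),(258,373)],.1,(257,172)),0);e=w[1]-w[0];print("bottom",np.linalg.norm(e),np.arctan2(e[1],e[0])%(np.pi/2))
# edges of nest: pocket floor z=.013 & plate
w=ray("top",f([(170,132),(267,165),(222,278),(108,228)],.2,(120,150)),.013);print("floor?",w.mean(0))
w=ray("side",f([(193,40+0),(369,154),(163,371),(22,243)],.275,(140,255)),.005);print(w)
for lab,v in(("top plate",[(126,66),(375,190),(288,356),(33,233)]),):
    w=ray("top",f(v,.2,(120,150)),.005);e=np.roll(w,-1,0)-w;print(lab,w.mean(0),np.linalg.norm(e,axis=1),np.arctan2(e[:,1],e[:,0]))
R=Ro.from_rotvec([-3.09108913e+00, -5.52613020e-01,  6.64893750e-04]).as_matrix();print(R)
E
```

```text
side [[ 0.51407357 -0.06318012]
 [ 0.45879202 -0.05541163]
 [ 0.44967768 -0.10935254]] [0.05582473 0.05470552] [1.43118461 1.40340849] ctr [ 0.48187563 -0.08626633]
top [[ 0.51268275 -0.06754555]
 [ 0.4560512  -0.05798968]
 [ 0.44868452 -0.11449517]] [0.05743211 0.05698367] [1.40363331 1.44115636] ctr [ 0.48068364 -0.09102036]
bottom 0.05538320731898073 1.545927887720703
floor? [0.55597946 0.22816848]
[[0.59448157 0.13648987]
 [0.47534912 0.17184247]
 [0.53401993 0.3171729 ]
 [0.63186008 0.27830098]]
top plate [0.55269275 0.22190915] [0.15831349 0.10339073 0.15873329 0.10647473] [-1.95875752  2.76964271  1.20230128 -0.37607431]
[[ 9.38057849e-01  3.46478008e-01 -6.79965996e-04]
 [ 3.46478641e-01 -9.38056821e-01  1.39708760e-03]
 [-1.53786610e-04 -1.54614269e-03 -9.99998793e-01]]
```

```bash
python3 - <<'E'
from h import *
from plant import arm
print([a for a in dir(arm) if a[0]!='_'], arm.finger_overhang)
print("red top z~.08",ray("top",[(228,232)],.08),"blue",ray("top",[(275,267)],.08), "round",ray("top",[(326,166)],.093),ray("side",[(230,121)],.093))
# moves in tool axes
R=np.array([[.938,.3465],[.3465,-.938]])
th=0.354+0.43
print("twist deg",-np.degrees(.43))
d=np.array([.482,-.0893])-[.2510,-.6797]; print("world",d,"tool xy",R.T@d)
E
```

```text
['MotionError', 'finger_overhang', 'job_done'] 0.025
red top z~.08 [[0.44559148 0.02063326]] blue [[ 0.36627866 -0.10590885]] round [[ 0.63690917 -0.21958294]] [[ 0.63751931 -0.21407993]]
twist deg -24.6371851906254
world [0.231  0.5904] tool xy [ 0.4212516 -0.4737537]
```

Call:
send_rows(plan=[[0,0.01,-0.0115,0,0],[0,0.021,-0.0237,0,0],[0,0.021,-0.0237,0,0],[0,0.021,-0.0237,0,0],[0,0.021,-0.0237,0,0],[0,0.021,-0.0237,0,0],[0,0.021,-0.0237,0,0],[0,0.021,-0.0237,0,0],[0,0.021,-0.0237,0,0],[0,0.021,-0.0237,0,0],[0,0.021,-0.0237,0,0],[0,0.021,-0.0237,0,0],[0,0.021,-0.0237,0,0],[0,0.021,-0.0237,0,0],[0,0.021,-0.0237,0,0],[0,0.021,-0.0237,0,0],[0,0.021,-0.0237,0,0],[0,0.021,-0.0237,0,0],[0,0.021,-0.0237,0,0],[0,0.021,-0.0237,0,0]])

```text
time: 1.77
tool_pos: [0.475, -0.1037, 0.2562]
tcp_rot: [-3.093, -0.553, 0.0]
wrist_force: [0.5, -0.9, -0.1]
width: 0.0855
```

Call:
send_rows(plan=[[0,0.01,-0.0115,0,0],[0,0,0,0,-5],[0,0,0,0,-5],[0,0,0,0,-5],[0,0,0,0,-5],[0,0,0,0,-4.6],[0,0,0,0,0],[0,0,0,0,0]])

```text
time: 2.43
tool_pos: [0.4801, -0.0911, 0.2561]
tcp_rot: [-2.905, -1.195, 0.0]
wrist_force: [-0.3, 0.0, 0.2]
width: 0.0851
```

```bash
cat > st.py <<'E'
from plant import telemetry
from scipy.spatial.transform import Rotation as Ro
import numpy as np,sys
s=telemetry.state();R=Ro.from_rotvec(s["tcp_rot"]).as_matrix()
print("t",round(s["time"],2),"p",s["tool_pos"].round(4),"jaw yaw",round(np.arctan2(R[1,1],R[0,1]),4),"tilt",R[:2,2].round(4),"F",s["wrist_force"].round(1),"T",s["wrist_torque"].round(2),"w",round(s["width"],4),"q7",s["qpos"][6].round(3))
for a in sys.argv[1:2]:
    tgt=np.array(eval(a)); print("tool delta",(R.T@(tgt-s["tool_pos"])).round(4))
E
python3 st.py "[.482,-.0893,.088]"
```

```text
t 2.43 p [ 0.4801 -0.0911  0.2561] jaw yaw -0.7903 tilt [-0.0004  0.0002] F [-0.3  0.   0.2] T [ 0.04  0.   -0.04] w 0.0851 q7 -0.832
tool delta [0.0026 0.0002 0.1681]
```

Call:
send_rows(plan=[[0,0.0026,0.0002,0.02,0],[0,0,0,0.025,0],[0,0,0,0.025,0],[0,0,0,0.025,0],[0,0,0,0.025,0],[0,0,0,0.02,0],[0,0,0,0.014,0],[0,0,0,0.014,0],[0,0,0,0,0]])

```text
time: 3.18
tool_pos: [0.4813, -0.089, 0.0861]
tcp_rot: [-2.904, -1.195, 0.005]
wrist_force: [-0.2, -0.3, 1.5]
width: 0.0853
```

```bash
python3 st.py "[.482,-.0893,.088]"; python3 - <<'E'
from h import *
from plant import capture
s=capture("side");cv2.imwrite("pics/side1.png",s)
t=capture("top")
a=cv2.resize(s[90:230,205:345],(400,400),interpolation=cv2.INTER_CUBIC)
b=cv2.resize(t[180:260,232:312],(400,400),interpolation=cv2.INTER_CUBIC)
cv2.imwrite("pics/crop4.png",np.hstack([a,b]))
E
```

```text
t 3.18 p [ 0.4813 -0.089   0.0861] jaw yaw -0.7898 tilt [-0.0035  0.    ] F [-0.2 -0.3  1.5] T [-0.01  0.02 -0.01] w 0.0853 q7 -0.944
tool delta [ 0.0003  0.0006 -0.0019]
```

View pics/crop4.png

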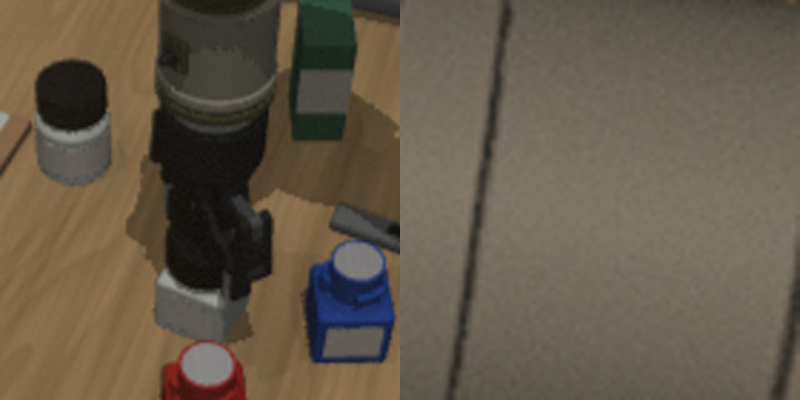

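```bash
python3 - <<'E'
from h import *
for r in(.0425,.057):
  for z in(.05,.06,.065,.07,.08):print(r,z,proj("side",[.4813-r*.704,-.089+r*.71,z]))
E
```

```text
0.0425 0.05 [[285.85123763 199.50671462]]
0.0425 0.06 [[286.09780653 196.66146619]]
0.0425 0.065 [[286.22243822 195.2232956 ]]
0.0425 0.07 [[286.34798122 193.7746092 ]]
0.0425 0.08 [[286.60184138 190.84522423]]
0.057 0.05 [[289.06204668 204.19051839]]
0.057 0.06 [[289.33407983 201.35679533]]
0.057 0.065 [[289.47159472 199.92432617]]
0.057 0.07 [[289.6101232  198.48129855]]
0.057 0.08 [[289.89026612 195.56309746]]
```

Call:
send_rows(plan=[[255,0,0,0,0],[255,0,0,0,0],[255,0,0,0,0],[255,0,0,0,0],[255,0,0,0,0],[255,0,0,0,0],[255,0,0,0,0],[255,0,0,0,0]])

```text
time: 3.95
tool_pos: [0.4825, -0.0892, 0.0895]
tcp_rot: [2.903, 1.198, 0.002]
wrist_force: [-1.4, 1.5, 6.9]
width: 0.061
```

Call:
send_rows(plan=[[255,0,0,-0.005,0],[255,0,0,-0.015,0],[255,0,0,-0.02,0],[255,0,0,-0.025,0],[255,0,0,-0.025,0],[255,0,0,-0.025,0],[255,0,0,-0.02,0],[255,0,0,-0.015,0],[255,0,0,0,0],[255,0,0,0,0]])

```text
time: 4.78
tool_pos: [0.482, -0.0895, 0.2389]
tcp_rot: [2.903, 1.198, 0.002]
wrist_force: [-0.2, 0.0, -6.1]
width: 0.061
```

```bash
python3 st.py; python3 - <<'E'
from h import *
from plant import capture
s=capture("side");cv2.imwrite("pics/side2.png",s)
E
```

```text
t 4.78 p [ 0.482  -0.0895  0.2389] jaw yaw -0.7882 tilt [ 0.0016 -0.0004] F [-0.2  0.  -6.1] T [ 0.03 -0.03  0.05] w 0.061 q7 -0.851
```

View pics/side2.png

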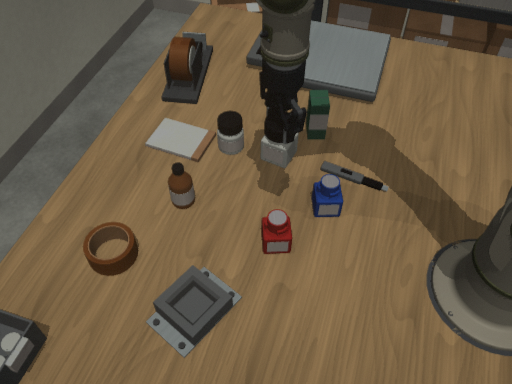

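```bash
python3 st.py "[.5526,.2225,.2389]"
```

```text
t 4.83 p [ 0.4816 -0.0894  0.238 ] jaw yaw -0.788 tilt [-0.0003 -0.0002] F [-0.   0.3 -5.5] T [ 0.01  0.01 -0.  ] w 0.0604 q7 -0.851
tool delta [ 0.2703 -0.171  -0.001 ]
```

Call:
send_rows(plan=[[255,0.007,-0.0045,0,0],[255,0.0133,-0.0085,0,0],[255,0.02,-0.0125,0,0],[255,0.02,-0.0125,0,0],[255,0.02,-0.0125,0,0],[255,0.02,-0.0125,0,0],[255,0.02,-0.0125,0,0],[255,0.02,-0.0125,0,0],[255,0.02,-0.0125,0,0],[255,0.02,-0.0125,0,0],[255,0.02,-0.0125,0,0],[255,0.02,-0.0125,0,0],[255,0.02,-0.0125,0,0],[255,0.02,-0.0125,0,0],[255,0.007,-0.0055,0,0],[255,0.003,-0.0025,0,0],[255,0,0,0,4],[255,0,0,0,4],[255,0,0,0,3.4],[255,0,0,0,2]])

```text
time: 6.5
tool_pos: [0.5524, 0.2215, 0.2371]
tcp_rot: [3.025, 0.845, -0.004]
wrist_force: [-0.4, 0.3, -4.7]
width: 0.0605
```

Call:
send_rows(plan=[[255,0,0,0.02,0],[255,0,0,0.02,0],[255,0,0,0.02,0],[255,0,0,0.015,0],[255,0,0,0,0],[255,0,0,0,0],[255,0,0,0,0]])

```text
time: 7.08
tool_pos: [0.5533, 0.2223, 0.1636]
tcp_rot: [3.024, 0.851, -0.0]
wrist_force: [-0.5, -0.3, -4.7]
width: 0.0604
```

```bash
python3 st.py "[.5526,.2225,.2389]"; python3 - <<'E'
from h import *
from plant import capture
s=capture("side");cv2.imwrite("pics/side3.png",s)
t=capture("top");cv2.imwrite("pics/top3.png",t)
a=cv2.resize(s[210:360,130:280],(400,400),interpolation=cv2.INTER_CUBIC)
b=cv2.resize(t[130:230,110:210],(400,400),interpolation=cv2.INTER_CUBIC)
cv2.imwrite("pics/crop5.png",np.hstack([a,b]))
E
```

```text
t 7.08 p [0.5533 0.2223 0.1636] jaw yaw -1.0221 tilt [ 0.     -0.0002] F [-0.5 -0.3 -4.7] T [0.04 0.01 0.03] w 0.0604 q7 -1.629
tool delta [-0.0005 -0.0005 -0.0753]
```

View pics/crop5.png

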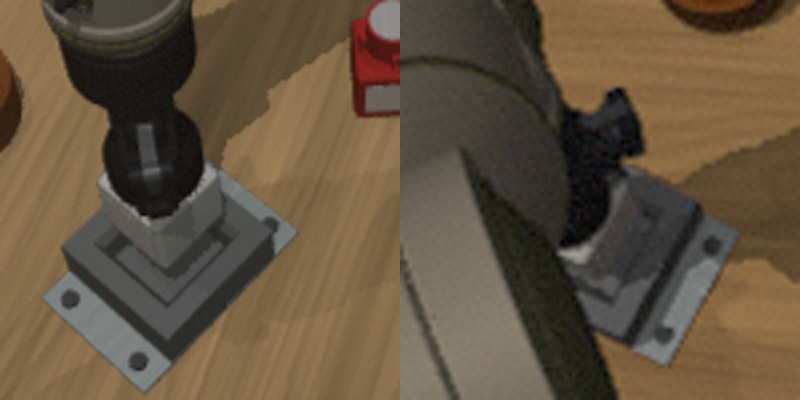

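```bash
python3 - <<'E'
import cv2,numpy as np
s=cv2.imread("pics/side3.png")
a=cv2.resize(s[265:320,160:220],(780,715),interpolation=cv2.INTER_CUBIC)[:600]
cv2.imwrite("pics/crop6.png",cv2.convertScaleAbs(a,alpha=1.4))
E
```

```text
(no output)
```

View pics/crop6.png

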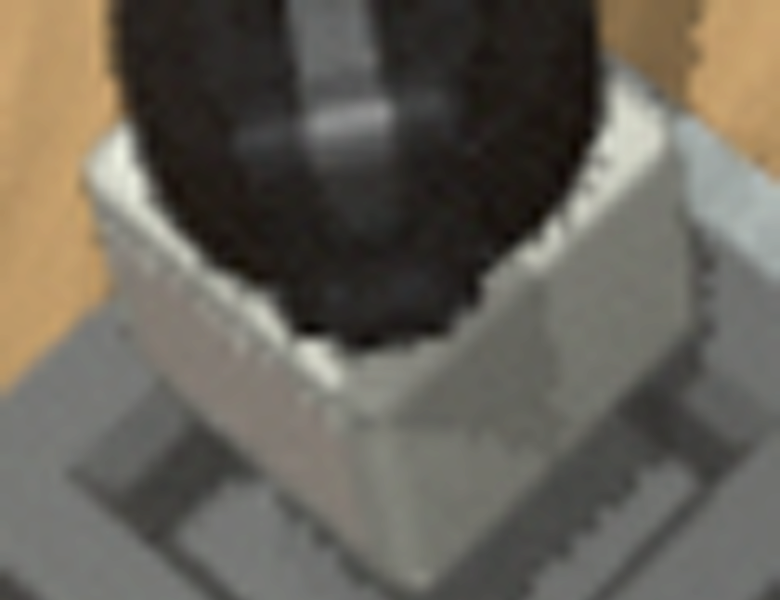

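```bash
python3 - <<'E'
from h import *
f=lambda pts:(np.array(pts)+.5)/13-.5+np.array([160,265])
w=ray("side",f([(88,165),(375,420),(680,135)]),.132);e=np.diff(w,axis=0)
print(w,np.linalg.norm(e,axis=1),np.arctan2(e[:,1],e[:,0])%(np.pi/2)-np.pi/2,(w[0]+w[2])/2)
w=ray("side",f([(415,590),(695,340)]),.074);e=np.diff(w,axis=0);print(np.linalg.norm(e),np.arctan2(e[:,1],e[:,0])%(np.pi/2)-np.pi/2,w)
E
```

```text
[[0.5884361  0.23808555]
 [0.53690292 0.26040375]
 [0.51459659 0.2085705 ]] [0.05615845 0.05642923] [-0.40869799 -0.40639167] [0.55151635 0.22332802]
0.05290406073389049 [-0.44357315] [[0.53873929 0.25691201]
 [0.51603448 0.2091278 ]]
```

Call:
send_rows(plan=[[255,0.0016,-0.0008,0,-1.2],[255,0,0,0.01,0],[255,0,0,0.01,0],[255,0,0,0.008,0],[255,0,0,0.005,0],[255,0,0,0.004,0],[255,0,0,0.003,0],[255,0,0,0,0]])

```text
time: 7.85
tool_pos: [0.5538, 0.2241, 0.1224]
tcp_rot: [3.015, 0.884, -0.002]
wrist_force: [-0.9, -0.3, -5.4]
width: 0.0606
```

```bash
python3 st.py
```

```text
t 7.85 p [0.5538 0.2241 0.1224] jaw yaw -1.0005 tilt [-0.0011 -0.0005] F [-0.9 -0.3 -5.4] T [-0.01 -0.01  0.06] w 0.0606 q7 -1.629
```

Call:
send_rows(plan=[[255,0,0,0.004,0],[255,0,0,0.005,0],[255,0,0,0.004,0],[255,0,0,0.003,0],[255,0,0,0.002,0],[255,0,0,0,0],[255,0,0,0,0]])

```text
time: 8.43
tool_pos: [0.554, 0.2241, 0.1051]
tcp_rot: [3.015, 0.884, -0.0]
wrist_force: [-0.4, 0.9, -4.3]
width: 0.0606
```

```bash
python3 st.py
```

```text
t 8.43 p [0.554  0.2241 0.1051] jaw yaw -1.0006 tilt [-0.0002 -0.0001] F [-0.4  0.9 -4.3] T [0.03 0.   0.  ] w 0.0606 q7 -1.635
```

Call:
send_rows(plan=[[255,0,0,0.001,0],[255,0,0,0.001,0],[255,0,0,0.0005,0],[255,0,0,0.0005,0],[255,0,0,0,0],[255,0,0,0,0]])

```text
time: 8.93
tool_pos: [0.5541, 0.2242, 0.1026]
tcp_rot: [3.015, 0.884, 0.0]
wrist_force: [-1.5, -0.5, 2.3]
width: 0.0604
```

```bash
python3 st.py
```

```text
t 8.93 p [0.5541 0.2242 0.1026] jaw yaw -1.0006 tilt [0.0003 0.0001] F [-1.5 -0.5  2.3] T [-0.17  0.45  0.01] w 0.0604 q7 -1.636
```

Call:
send_rows(plan=[[255,0,0,0.0005,0],[255,0,0,0.0005,0],[255,0,0,0,0],[255,0,0,0,0]])

```text
time: 9.27
tool_pos: [0.5541, 0.2242, 0.1025]
tcp_rot: [3.015, 0.884, 0.001]
wrist_force: [-4.4, -2.1, 13.9]
width: 0.0608
```

```bash
python3 st.py
```

```text
t 9.27 p [0.5541 0.2242 0.1025] jaw yaw -1.0006 tilt [0.0007 0.0001] F [-4.4 -2.1 13.9] T [-0.38  0.89 -0.05] w 0.0608 q7 -1.637
```

Call:
send_rows(plan=[[255,0,0,-0.001,0],[0,0,0,0,0],[0,0,0,0,0],[0,0,0,0,0],[0,0,0,0,0],[0,0,0,0,0],[0,0,0,0,0]])

```text
time: 9.85
tool_pos: [0.5541, 0.2242, 0.1022]
tcp_rot: [-3.015, -0.884, 0.0]
wrist_force: [0.3, -1.4, 0.3]
width: 0.0851
```

```bash
python3 st.py;python3 - <<'E'
from h import *
from plant import capture
s=capture("side");cv2.imwrite("pics/side4.png",s)
a=cv2.resize(s[265:320,155:230],(750,550),interpolation=cv2.INTER_CUBIC)
cv2.imwrite("pics/crop7.png",cv2.convertScaleAbs(a,alpha=1.4))
E
```

```text
t 9.85 p [0.5541 0.2242 0.1022] jaw yaw -1.0006 tilt [-0.  0.] F [ 0.3 -1.4  0.3] T [-0.01 -0.03 -0.03] w 0.0851 q7 -1.636
```

View pics/crop7.png

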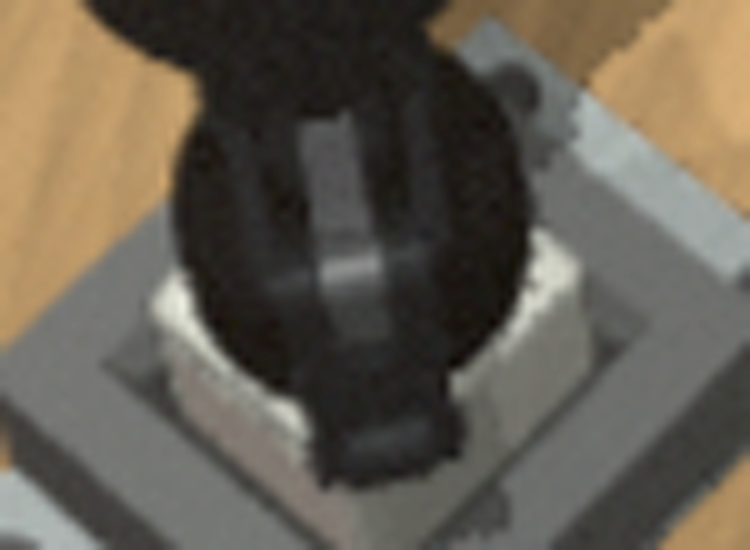

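```bash
python3 - <<'E'
from h import *
print((351.5+.5)/10-.5+155)
print(proj("side",[[.5541,.2242,.0955],[.5541,.2242,.08],[.5541+.00853,.2242+.00522,.0955],[.5541,.2242,.071]]))
f=lambda pts:(np.array(pts)+.5)/10-.5+np.array([155,265])
w=ray("side",f([(153,305),(585,272)]),.071);print(w,w.mean(0))
E
```

```text
189.7
[[189.61417774 286.14647793]
 [190.44699688 290.23011226]
 [184.11601539 287.26445053]
 [190.92042516 292.55151421]]
[[0.58889705 0.24118082]
 [0.51590756 0.20970134]] [0.55240231 0.22544108]
```

Call:
send_rows(plan=[[255,0,0,0,0],[255,0,0,0,0],[255,0,0,0,0],[255,0,0,0,0],[255,0,0,0,0],[255,0,0,0,0],[255,0,0,0,0]])

```text
time: 10.48
tool_pos: [0.5541, 0.2242, 0.1026]
tcp_rot: [-3.015, -0.884, -0.0]
wrist_force: [-2.0, -0.5, 5.5]
width: 0.0605
```

```bash
python3 st.py
```

```text
t 10.48 p [0.5541 0.2242 0.1026] jaw yaw -1.0006 tilt [0.0002 0.0001] F [-2.  -0.5  5.5] T [-0.05  0.35 -0.05] w 0.0605 q7 -1.636
```

Call:
send_rows(plan=[[255,0,0,0,-2],[255,0,0,0,-2],[255,0,0,-0.0001,-2],[255,0,0,-0.0001,-2]])

```text
time: 10.82
tool_pos: [0.5543, 0.2243, 0.1028]
tcp_rot: [-2.945, -1.094, -0.001]
wrist_force: [-1.5, 0.1, 5.8]
width: 0.0606
```

```bash
python3 st.py
```

```text
t 10.82 p [0.5543 0.2243 0.1028] jaw yaw -0.8595 tilt [0.0005 0.0004] F [-1.5  0.1  5.8] T [-0.08  0.21 -0.25] w 0.0606 q7 -1.541
```

Call:
send_rows(plan=[[255,0,0,-0.0001,-3],[255,0,0,-0.0001,-3],[255,0,0,-0.0002,-3],[255,0,0,-0.0001,-3]])

```text
time: 11.15
tool_pos: [0.5545, 0.2242, 0.1034]
tcp_rot: [2.814, 1.397, 0.001]
wrist_force: [-0.1, -0.4, 7.0]
width: 0.0609
```

```bash
python3 st.py
```

```text
t 11.15 p [0.5545 0.2242 0.1034] jaw yaw -0.6492 tilt [0.0009 0.0003] F [-0.1 -0.4  7. ] T [-0.18  0.12 -0.24] w 0.0609 q7 -1.398
```

Call:
send_rows(plan=[[255,0,0,-0.0001,-3],[255,0,0,-0.0002,-3],[255,0,0,-0.0001,-3],[255,0,0,-0.0002,-3]])

```text
time: 11.48
tool_pos: [0.5548, 0.2241, 0.104]
tcp_rot: [2.652, 1.683, 0.002]
wrist_force: [1.4, -0.6, 4.4]
width: 0.0609
```

```bash
python3 st.py
```

```text
t 11.48 p [0.5548 0.2241 0.104 ] jaw yaw -0.4399 tilt [0.0013 0.0003] F [ 1.4 -0.6  4.4] T [-0.29 -0.19 -0.22] w 0.0609 q7 -1.253
```

Call:
send_rows(plan=[[255,0,0,-0.0001,-2],[255,0,0,-0.0001,-2],[255,0,0,-0.0001,-2]])

```text
time: 11.73
tool_pos: [0.5548, 0.2241, 0.1042]
tcp_rot: [2.561, 1.819, 0.002]
wrist_force: [1.7, -2.0, 4.6]
width: 0.0609
```

```bash
python3 st.py
```

```text
t 11.73 p [0.5548 0.2241 0.1042] jaw yaw -0.3358 tilt [0.0012 0.0003] F [ 1.7 -2.   4.6] T [-0.27 -0.3  -0.18] w 0.0609 q7 -1.18
```

Call:
send_rows(plan=[[255,0,0,-0.0001,-2],[255,0,0,-0.0001,-2]])

```text
time: 11.9
tool_pos: [0.5547, 0.2241, 0.1044]
tcp_rot: [2.496, 1.907, 0.002]
wrist_force: [1.2, -1.7, 5.1]
width: 0.0608
```

```bash
python3 st.py
```

```text
t 11.9 p [0.5547 0.2241 0.1044] jaw yaw -0.2658 tilt [0.0011 0.0002] F [ 1.2 -1.7  5.1] T [-0.26 -0.19 -0.16] w 0.0608 q7 -1.131
```

Call:
send_rows(plan=[[255,0,0,-0.0001,-2],[255,0,0,-0.0001,-2]])

```text
time: 12.07
tool_pos: [0.5546, 0.2242, 0.1046]
tcp_rot: [2.428, 1.993, 0.001]
wrist_force: [1.0, -0.9, 5.5]
width: 0.061
```

```bash
python3 st.py
```

```text
t 12.07 p [0.5546 0.2242 0.1046] jaw yaw -0.1958 tilt [0.0009 0.0002] F [ 1.  -0.9  5.5] T [-0.23 -0.19 -0.18] w 0.061 q7 -1.081
```

Call:
send_rows(plan=[[255,0,0,-0.0001,-2]])

```text
time: 12.15
tool_pos: [0.5545, 0.2242, 0.1047]
tcp_rot: [2.392, 2.036, 0.001]
wrist_force: [0.9, -0.7, 5.9]
width: 0.0609
```

```bash
python3 st.py
```

```text
t 12.15 p [0.5545 0.2242 0.1047] jaw yaw -0.1609 tilt [0.0009 0.0003] F [ 0.9 -0.7  5.9] T [-0.22 -0.19 -0.12] w 0.0609 q7 -1.056
```

Call:
send_rows(plan=[[255,0,0,-0.0001,-2]])

```text
time: 12.23
tool_pos: [0.5545, 0.2243, 0.1048]
tcp_rot: [2.356, 2.077, 0.001]
wrist_force: [1.0, -1.2, 7.0]
width: 0.0605
```

```bash
python3 st.py
```

```text
t 12.23 p [0.5545 0.2243 0.1048] jaw yaw -0.1258 tilt [0.0008 0.0003] F [ 1.  -1.2  7. ] T [-0.19 -0.13 -0.12] w 0.0605 q7 -1.031
```

Call:
send_rows(plan=[[255,0,0,-0.0002,-2]])

```text
time: 12.32
tool_pos: [0.5545, 0.2244, 0.105]
tcp_rot: [2.32, 2.118, 0.001]
wrist_force: [0.9, -0.3, 5.8]
width: 0.0609
```

```bash
python3 st.py
```

```text
t 12.32 p [0.5545 0.2244 0.105 ] jaw yaw -0.0908 tilt [0.0008 0.0004] F [ 0.9 -0.3  5.8] T [-0.09 -0.18 -0.09] w 0.0609 q7 -1.006
```

Call:
send_rows(plan=[[255,0,0,-0.0001,-2]])

```text
time: 12.4
tool_pos: [0.5544, 0.2243, 0.105]
tcp_rot: [2.282, 2.158, 0.001]
wrist_force: [1.1, 0.4, 5.3]
width: 0.0607
```

```bash
python3 st.py
```

```text
t 12.4 p [0.5544 0.2243 0.105 ] jaw yaw -0.0558 tilt [0.0007 0.0003] F [1.1 0.4 5.3] T [-0.14 -0.1  -0.11] w 0.0607 q7 -0.98
```

Call:
send_rows(plan=[[255,0,0,-0.0005,0],[255,0,0,-0.0005,0],[255,0,0,0,0]])

```text
time: 12.65
tool_pos: [0.5542, 0.2243, 0.1056]
tcp_rot: [-2.285, -2.156, -0.0]
wrist_force: [1.9, 0.7, -0.5]
width: 0.0607
```

```bash
python3 st.py
```

```text
t 12.65 p [0.5542 0.2243 0.1056] jaw yaw -0.0583 tilt [0.0001 0.0003] F [ 1.9  0.7 -0.5] T [ 0.03 -0.36  0.01] w 0.0607 q7 -0.981
```

Call:
send_rows(plan=[[255,0,0,-0.001,0],[255,0,0,-0.001,0],[255,0,0,0,0],[255,0,0,0,0]])

```text
time: 12.98
tool_pos: [0.5534, 0.2237, 0.1073]
tcp_rot: [-2.285, -2.156, 0.003]
wrist_force: [-0.4, -1.0, -4.5]
width: 0.0602
```

```bash
python3 st.py
```

```text
t 12.98 p [0.5534 0.2237 0.1073] jaw yaw -0.0581 tilt [-0.0015 -0.001 ] F [-0.4 -1.  -4.5] T [-0.26  0.08  0.03] w 0.0602 q7 -0.979
```

The pull of 4.5 N means the jar is still coming up with the cap, so the threads are not free yet. I'll lower it back home and turn a bit more.

Call:
send_rows(plan=[[255,0,0,0.001,0],[255,0,0,0.001,0],[255,0,0,0.0008,0],[255,0,0,0,0]])

```text
time: 13.32
tool_pos: [0.5548, 0.2249, 0.1055]
tcp_rot: [2.285, 2.156, 0.003]
wrist_force: [1.1, 0.9, 3.5]
width: 0.0607
```

```bash
python3 st.py;python3 - <<'E'
from h import *
from plant import capture
s=capture("side");cv2.imwrite("pics/side5.png",s)
a=cv2.resize(s[265:320,155:230],(750,550),interpolation=cv2.INTER_CUBIC)
cv2.imwrite("pics/crop8.png",cv2.convertScaleAbs(a,alpha=1.6))
E
```

```text
t 13.32 p [0.5548 0.2249 0.1055] jaw yaw -0.058 tilt [0.0016 0.0011] F [1.1 0.9 3.5] T [ 0.03 -0.28 -0.11] w 0.0607 q7 -0.982
```

View pics/crop8.png

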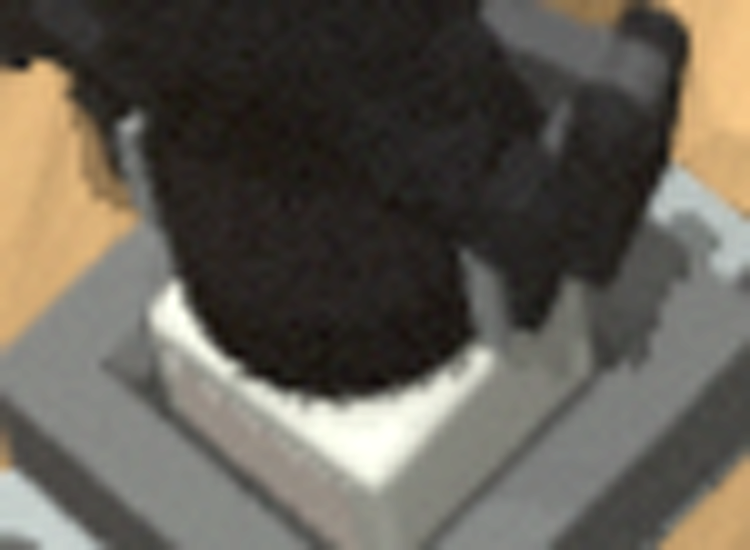

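Call:
send_rows(plan=[[255,0,0,0,-2],[255,0,0,-0.0001,-2]])

```text
time: 13.53
tool_pos: [0.5545, 0.2247, 0.1056]
tcp_rot: [2.206, 2.236, 0.002]
wrist_force: [0.4, 1.0, 2.5]
width: 0.061
```

```bash
python3 st.py
```

```text
t 13.53 p [0.5545 0.2247 0.1056] jaw yaw 0.0134 tilt [0.0011 0.0007] F [0.4 1.  2.5] T [ 0.05 -0.03  0.01] w 0.061 q7 -0.93
```

Call:
send_rows(plan=[[255,0,0,-0.0002,-2]])

```text
time: 13.62
tool_pos: [0.5542, 0.2246, 0.1056]
tcp_rot: [2.167, 2.275, 0.001]
wrist_force: [-0.0, 1.1, 0.7]
width: 0.0608
```

```bash
python3 st.py
```

```text
t 13.62 p [0.5542 0.2246 0.1056] jaw yaw 0.0486 tilt [0.0005 0.0004] F [-0.   1.1  0.7] T [ 0.07 -0.06  0.05] w 0.0608 q7 -0.904
```

Call:
send_rows(plan=[[255,0,0,-0.0003,0],[255,0,0,-0.0002,0],[255,0,0,0,0]])

```text
time: 13.87
tool_pos: [0.5539, 0.224, 0.1057]
tcp_rot: [-2.17, -2.271, 0.001]
wrist_force: [0.5, -0.2, -1.0]
width: 0.0607
```

```bash
python3 st.py
```

```text
t 13.87 p [0.5539 0.224  0.1057] jaw yaw 0.0455 tilt [-0.0004 -0.0003] F [ 0.5 -0.2 -1. ] T [0.06 0.06 0.03] w 0.0607 q7 -0.906
```

Torque has dropped to zero at about 1.05 rad of wrist turn. I'll try a small lift.

Call:
send_rows(plan=[[255,0,0,-0.0007,0],[255,0,0,-0.0007,0],[255,0,0,0,0],[255,0,0,0,0]])

```text
time: 14.2
tool_pos: [0.5541, 0.2242, 0.1072]
tcp_rot: [2.169, 2.272, 0.0]
wrist_force: [-0.1, -0.3, -0.9]
width: 0.0607
```

```bash
python3 st.py
```

```text
t 14.2 p [0.5541 0.2242 0.1072] jaw yaw 0.0465 tilt [ 0. -0.] F [-0.1 -0.3 -0.9] T [ 0.02 -0.04 -0.02] w 0.0607 q7 -0.904
```

Call:
send_rows(plan=[[255,0,0,-0.001,0],[255,0,0,-0.0015,0],[255,0,0,-0.0015,0],[255,0,0,0,0],[255,0,0,0,0]])

```text
time: 14.62
tool_pos: [0.5542, 0.2242, 0.1113]
tcp_rot: [2.169, 2.272, 0.0]
wrist_force: [-1.5, 0.2, 0.2]
width: 0.061
```

```bash
python3 st.py
```

```text
t 14.62 p [0.5542 0.2242 0.1113] jaw yaw 0.0465 tilt [0.0002 0.0001] F [-1.5  0.2  0.2] T [0.07 0.03 0.05] w 0.061 q7 -0.9
```

Call:
send_rows(plan=[[255,0,0,-0.002,0],[255,0,0,-0.003,0],[255,0,0,-0.004,0],[255,0,0,-0.005,0],[255,0,0,-0.005,0],[255,0,0,-0.005,0],[255,0,0,-0.005,0],[255,0,0,-0.004,0],[255,0,0,-0.003,0],[255,0,0,0,0],[255,0,0,0,0],[255,0,0,0,0]])

```text
time: 15.62
tool_pos: [0.554, 0.2241, 0.147]
tcp_rot: [-2.169, -2.273, 0.0]
wrist_force: [-0.7, 0.9, -0.4]
width: 0.0605
```

```bash
python3 st.py;python3 - <<'E'
from h import *
from plant import capture
s=capture("side");cv2.imwrite("pics/side6.png",s)
t=capture("top")
a=cv2.resize(s[235:325,145:245],(600,540),interpolation=cv2.INTER_CUBIC)
cv2.imwrite("pics/crop9.png",cv2.convertScaleAbs(a,alpha=1.5))
print(proj("side",[[.5541,.2242,.105],[.5541,.2242,.125],[.5541,.2242,.156]]))
E
```

```text
t 15.62 p [0.554  0.2241 0.147 ] jaw yaw 0.0466 tilt [-0.0002 -0.0001] F [-0.7  0.9 -0.4] T [-0.01  0.02 -0.02] w 0.0605 q7 -0.864
[[189.09248637 283.58842339]
 [187.96510248 278.06042416]
 [186.1353617  269.08849741]]
```

View pics/crop9.png

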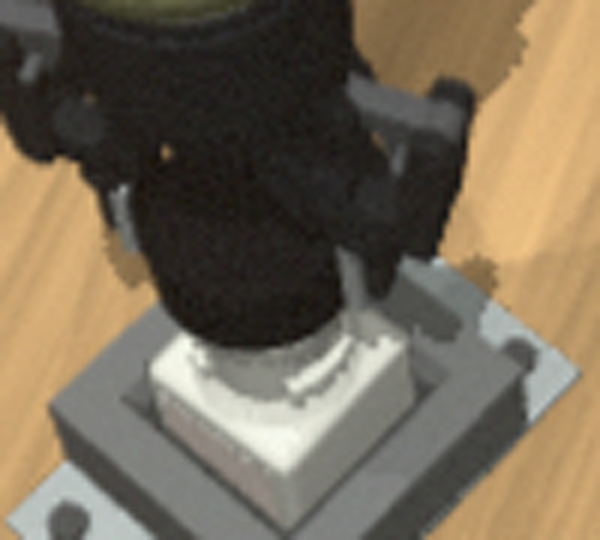

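View pics/side6.png

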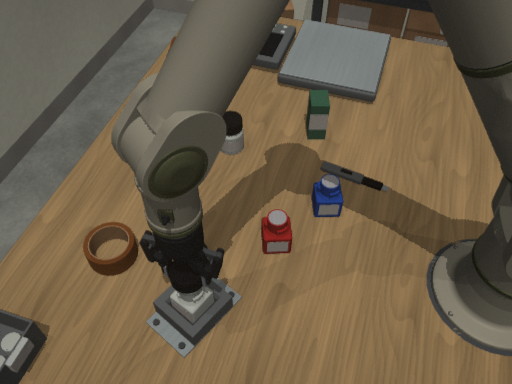

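```bash
python3 - <<'E'
from h import *
a=np.linspace(0,2*np.pi,180)
for z in(.105,.115,.12,.125,.13):
    q=proj("side",np.c_[.5541+.031*np.cos(a),.2242+.031*np.sin(a),np.full(180,z)]);i=q[:,1].argmax();print(z,q[i])
print("seen",(255.5)/6-.5+145,348.5/6-.5+235)
f=lambda pts:(np.array(pts)+.5)/6-.5+np.array([145,235])
w=ray("side",f([(150,372),(288,468),(413,348)]),.071);e=np.diff(w,axis=0);print(np.linalg.norm(e,axis=1),np.arctan2(e[:,1],e[:,0])%(np.pi/2)-np.pi/2,(w[0]+w[2])/2)
E
```

```text
0.105 [187.63996898 299.44305412]
0.115 [187.05479134 296.78299314]
0.12 [186.75818653 295.43470708]
0.125 [186.45885519 294.07402689]
0.13 [186.15675954 292.70078088]
seen 187.08333333333334 292.5833333333333
[0.05468956 0.05303918] [-0.28949635 -0.40716911] [0.55135146 0.22761317]
```

```bash
python3 - <<'E'
from plant import arm
print(arm.job_done())
E
python3 st.py
```

```text
the job is handed in; nothing more can be done
None
the job is handed in; nothing more can be done
```

The square jar stands home in the nest. Its cap is off and held level about 2 cm above the mouth, and I handed the job in at about 15.7 s of the 43 s allowed.

**What I did:** I picked the white square jar up by its cap, set it in the pocket and unscrewed the cap anticlockwise. The wrist turned 1.05 rad in all before the resistance was gone.

**Last checks:**
- **Cap:** the grip reads 60.5 mm. The tilt is under 0.001 rad and the wrist carries only about the cap's weight. The arm position puts the cap's lower edge 19.5 mm above the rim; the picture gives roughly 20 to 25 mm.
- **Jar:** it bottomed in the pocket with the tool at z = 0.1025 m, as expected, and the last picture shows it upright in the pocket. The centre measured there is within about 2.5 mm of the earlier one. The two yaw readings disagree (-0.29 and -0.41 rad), because the picture is coarse.
- **Other goods:** none that the last picture shows looks moved. The arm hid the notepad, bottle and part of the round jar, so I could not check those.

**What disagreed:**
- **Early lift:** after 0.94 rad I lifted about 2 mm as a test. The force reading (4.5 N, close to the whole jar's weight) showed the threads were still holding, so the jar may have risen 1 to 2 mm in the pocket. I lowered it again and turned about 0.1 rad more.
- **Extra turn:** 1.05 rad is more than the roughly 0.94 rad I expected. The cap may have slipped slightly in the grip or started a little tighter; I did not find out which.
- **Low torque:** the measured torque while turning was at most 0.25 N m, below the stated 0.3 to 0.7.

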